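Swing the meter round to the sealing press

ROBOT

A 6-joint arm with a two-finger parallel gripper is mounted at the origin on the work surface. World frame = base frame: x ahead of the robot, y to its left, z up, the work surface at z = 0. Lengths are in m, angles in degrees, forces in N, time in s.
With the tool pointing down it reaches from about 0.35 to 0.875 m from the base axis. Payload 4.2 kg.
Tool frame: the origin (TCP) lies at the very end of the fingers, on their centre line; the grasp point (between the pads) lies 19 mm behind it; z points along the fingers, y is the line along which they close (so a half turn about z gives the same grasp; the last joint's range is limited). The gripper opens to 87 mm and grips with 3 to 60 N. Pads are 19 mm wide; open, the fingers measure 117 mm over their backs; the gripper's body (75 mm by 190 mm) begins 51 mm behind the grasp point.
Start: joints at [81.051, 22.042, 0.453, 0, -68.411, -14.817], TCP at [0.252, 0.572, 0.223] pointing down, gripper open.
Joint ranges: [-179.83, 179.83], [-69.29, 118.12], [-61.27, 80.66], [-181.25, 117.63], [-171.15, -9.14], [-177.46, 177.46]. Speed limits (degrees/s): [159.86, 159.86, 180, 180, 180, 180].

INTERFACE

Orientations are given as a 3x3 rotation matrix whose columns are the frame's x, y, z axes.
In Python, from station import r gives the robot as it stands.
- The arm moves only by the tool jog_arm, never from a script. Its argument "plan" is text: rows parted by semicolons, each of 7 numbers parted by spaces: the shift along the tool's x, y, z normalised to -1 to 1, where 1 is 0.025 m, then the turn, a rotation vector about the tool's x, y, z normalised to -1 to 1, where 1 is 8 degrees, then the closure, from -1 (fully open) to 1 (shut). A call has exactly 10 rows; each row shifts and turns the commanded pose from where the row before left it, along the tool's axes as they then stand; what a row does not reach is not made up. A row lasts 1/10 s, in which the tool goes at most 50 mm and 8.59 degrees, less where a joint would pass 70% of its speed; a pose out of reach is approached as far as the arm can. A call with a number of a shift or a turn outside -1 to 1 is refused whole. A call with a gripper value outside its range is refused whole. The fingers move at their own pace and stop on an object; the grip force is fixed at half the most. Time passes only in rows, so rows that do not move let the fingers close, or fill a call up. It gives the time, the measured TCP pose, the force, the opening and the grip force at its end, in the units of the state.
- r.sense(): the state, without advancing time (a new reading comes with each control period).
- r.capture(name): name is "scene" or "top" or "wrist"; returns (picture, depth): 384x512x3 uint8, red, green, blue; 384x512 float32, m along the optical axis (not along the pixel's ray), 0 where there is no reading.
- r.get_calibration(name): a dict with "mtx" (3x3 intrinsics, pixels), "extrinsics" (4x4, takes a point from camera to world coordinates). Camera axes: x right, y up, looking along -z (the intrinsics and any distortion apply to the point x, -y, -z); pixel columns grow to the right and rows downward; lengths in m; the calibration is good to about 2 mm. A picture is of the moment at which its call begins: read the wrist's pose just before it. get_calibration takes no time and is no camera call; for the wrist camera it gives the pose at the moment of the call.
- r.finish_job(): hands the job in; it is judged then, once.
The state is a dict: "time_s": time; "joints": joint angles; "joint_velocities": joint speeds; "effort": joint torques, N m; "tcp_pos": TCP position; "ee_rot": TCP orientation; "wrist_force": force on the tool from outside, world axes, zero at the start; "moment": the same for the moment, N m; "gripper_width": opening from 0.0 (shut) to 1.0 (fully open); "gripper_force": force on a finger pad.
Only numpy, scipy, OpenCV 4.12 (cv2) and the standard library are available. Lean on these libraries where they do the work, as an engineer would, in place of code of your own. Each camera call takes 0.05 s, during which the arm holds its last target. There are 200 camera calls.

TASK

The electric meter is clamped in the blue cradle of the swing stand, which is heavy and coasts almost without friction. Swing the cradle round by easing it along by its side faces, without touching the meter, which is not yet sealed, until the meter's brass seal lug stands in the jaw of the sealing press, and leave it there let go and standing still. Never knock the cradle hard, fling it or let it run into its end stops, leave everything else on the desk where it is, and be done within 24 seconds.

Things in the scene. Friction and masses are not known exactly. Their poses are not given: they have to be found in the camera images.
- cradle (a joint): swing angle of cradle and meter about the stand's upright pivot, rad, positive anticlockwise from above; rubber end stops at -1.2 and 1.2, starts near the negative one. Cradle 7.0 kg, meter 1.4 kg, one rigid piece, together about 0.23 kg m2 about the pivot (nominal; truly up to 30% more or less). Ball bearing: dry friction 0.0015 N m, damping 0.02 N m s/rad, no spring: it coasts for many seconds
- stand: fixed dark steel pillar stand, base disc 170 mm across; a fixed steel bearing cap 160 mm across, 77 to 110 mm above the table, covers the cradle's hub. Origin on the pivot axis at table height; its x axis is the way the cradle points at joint value 0
- pivot (a point): point on the pivot axis, 100 mm above the table; axes those of the stand. The cradle's centreline leads level from here out to the seal lug
- right_face (a point): centre of the outer face of the blue cradle's right cheek, where a push swings it positive; x out along the centreline, y left, z up. 175 mm out from the pivot, 105 mm above the table. Each cheek is a flat upright wall, its outer face 73 mm from the centreline, 88 to 262 mm out from the pivot, 64 to 132 mm above the table, with a rounded rubber bead on top (to 136 mm)
- left_face (a point): the same point on the left cheek (73 mm to the left of the centreline), same axes; a push here swings the cradle negative or brakes a positive swing
- meter: electric meter lying face up in the cradle: black base, clear cover, grey terminal cover; 128 mm wide, filling the cradle from cheek to cheek, 96 to 280 mm out from the pivot, top 147 mm above the table (11 mm above the beads). Not to be touched. Origin on the pivot axis at table height, axes those of the cradle
- seal_lug (a point): hole of the brass seal lug, a tab 30 mm wide and 8 mm thick that sticks out of the terminal cover to 325 mm from the pivot; this point is on the centreline, 308 mm out from the pivot, 104 mm above the table; axes those of the cradle
- jaw (a point): middle of the jaw of the fixed grey sealing press (base 150 x 130 mm, 194 mm high, red-balled lever to 230 mm), 308 mm from the pivot, 104 mm above the table; x points away from the pivot. The lug passes freely through the jaw's 25 mm high gap sideways and is home when it is at this point. The press stands 293 to 495 mm from the pivot
- canister: screw-top tin canister of lead seals, 90 mm across, 125 mm high, 0.9 kg, loose; origin under its centre
- cap: yellow plastic seal cap, 48 mm across, 24 mm high, loose; origin under its centre
- punch: steel punch with knurled grip, 130 mm long along its x, 20 mm thick, loose; origin under its centre
- tray: white tray of grey lead seals, 130 x 100 x 35 mm, loose; origin under its centre
- book: blue record book, 180 x 120 x 26 mm, loose; origin under its centre
- pliers: sealing pliers with red handles, 200 mm long along x, 20 mm thick, loose; origin at the jaw's pivot on the underside
Mind the look-alikes: they are no part of the job. Leave any green look-alike of the part that bears jaw alone.

How it is judged (in metres and radians):
On the way:
1. the seal lug stands in the jaw (within 30 mm), the cradle is still (under 0.04 rad/s) and the robot has let go of it, for 2 s (horizontal distance between seal_lug and jaw below 0.03 m and velocity of joint cradle between -0.04 and 0.04 rad/s and not (contact force between the arm and stand above 0.05 N)), for 2 s.
At the end, for the whole second after the job is handed in: the seal lug is within 30 mm of the jaw's mid-point (about 0.1 rad of swing), the cradle turns slower than 0.04 rad/s and nothing touches it (horizontal distance between seal_lug and jaw below 0.03 m and velocity of joint cradle between -0.04 and 0.04 rad/s).
It fails at once if the robot touches the meter (contact force between the arm and meter above 1 N).
It fails at once if the cradle runs into an end stop (value of joint cradle above 1.18 rad or value of joint cradle below -1.18 rad).
It fails at once if the cradle is flung faster than 1 rad/s (velocity of joint cradle above 1 rad/s or velocity of joint cradle below -1 rad/s).
It fails at once if the cradle is knocked with more than 25 N (contact force between the arm and stand above 25 N).
It fails at once if something else on the desk is shifted by more than 20 mm (distance of any of canister, cap, punch, tray, book, pliers from where it was at the start of the episode above 0.02 m).
It also fails if it takes over 38 s, if anything falls off the work surface, if the arm or the gripper's body presses on something with over 40 N, if the wrist force passes 120 N, or if a joint passes its speed limit or range.

## Working session

There is one attempt and no reset: what is moved stays moved. The work goes in short steps, Python scripts to look and compute and a tool call to move; the robot and the scene stay as the last step left them, time stands still between calls to the robot, and variables do not carry over. Pictures are saved under pics/ and viewed, at most 10 in all, crops included, and the job is handed in when it is done.

Besides the shell and the picture viewer there is one more tool, called after "Request:" in YAML: its name, and indented under it one key for each argument. jog_arm: Moves the arm, as the interface text tells. Scaled input: -1 to 1 covers 0.025 m each way for a shift and 8 degrees each way for a turn. Its arguments: {"type":"object","properties":{"plan":{"type":"string"}},"required":["plan"]}

```bash
mkdir -p pics
cat > h.py <<'E'
from station import r
import numpy as np, cv2
def pts(name,d):
    c=r.get_calibration(name); K=np.array(c['mtx']);T=np.array(c['extrinsics'])
    v,u=np.mgrid[:d.shape[0],:d.shape[1]]
    p=np.stack([(u-K[0,2])/K[0,0]*d,-(v-K[1,2])/K[1,1]*d,-d],-1)
    return p@T[:3,:3].T+T[:3,3]
E
python3 - <<'E'
from h import *
print(r.sense())
for n in("top","scene"):
    c=r.get_calibration(n);print(n,c)
    p,d=r.capture(n);np.savez('pics/'+n,p=p,d=d,w=pts(n,d))
    cv2.imwrite(f'pics/{n}.png',p[...,::-1])
print(r.sense()['time_s'])
E
```

```text
{'time_s': 0.0, 'joints': array([ 8.10508159e+01,  2.20897367e+01,  3.79019635e-01, -3.05170566e-02,
       -6.84105203e+01, -1.48174226e+01]), 'joint_velocities': array([ 0.07994499,  0.05525663,  0.01483382, -0.02579914, -0.05163966,
       -0.07831694]), 'effort': array([ 4.54885640e-04, -3.90663671e+01,  1.87404585e+01,  4.21973571e+00,
        1.09541687e-02, -1.95192233e-04]), 'tcp_pos': array([0.25160516, 0.57145148, 0.22146125]), 'ee_rot': array([[ 9.15115522e-01, -4.03190912e-01, -8.18379998e-04],
       [-4.03191738e-01, -9.15113310e-01, -2.01314203e-03],
       [ 6.27701407e-05,  2.17222157e-03, -9.99997639e-01]]), 'wrist_force': array([-0.3343119 , -0.39587796,  0.40780355]), 'moment': array([-0.01163088, -0.04403602, -0.00860733]), 'gripper_force': 0.0, 'gripper_width': 1.0016751246622482}
top {'mtx': array([[497.41245875,   0.        , 252.10621619],
       [  0.        , 497.41245875, 187.88985157],
       [  0.        ,   0.        ,   1.        ]]), 'extrinsics': array([[-0.01196739,  0.99708305, -0.07538025,  0.38936078],
       [-0.99990981, -0.01147354,  0.00698111,  0.0117129 ],
       [ 0.00609586,  0.075457  ,  0.99713042,  1.77251611],
       [ 0.        ,  0.        ,  0.        ,  1.        ]])}
scene {'mtx': array([[351.73525861,   0.        , 254.28439296],
       [  0.        , 351.73525861, 191.47375923],
       [  0.        ,   0.        ,   1.        ]]), 'extrinsics': array([[ 0.51989524, -0.49745237,  0.69444228,  1.42678279],
       [ 0.85405111,  0.28605466, -0.43447606, -0.60544285],
       [ 0.0174827 ,  0.81897123,  0.5735682 ,  0.86648742],
       [ 0.        ,  0.        ,  0.        ,  1.        ]])}
0.1
```

View pics/top.png

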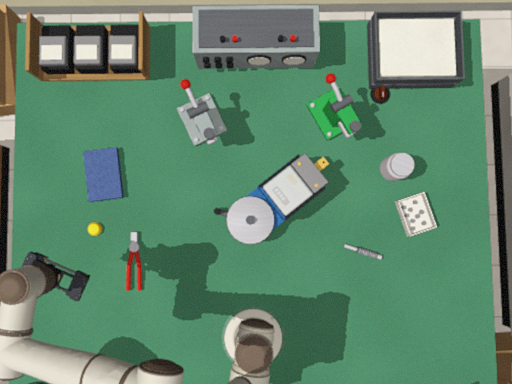

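View pics/scene.png

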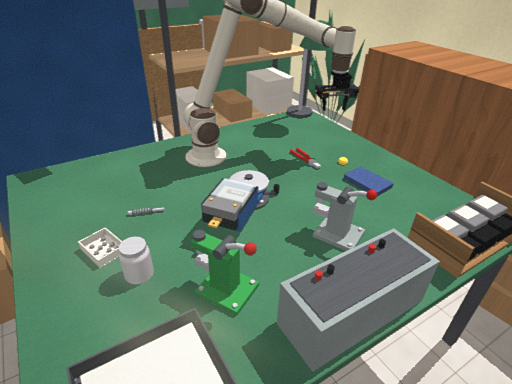

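Top view: the bearing cap is at about (250,220), the brass lug at (322,163), the grey press at (203,120) and the green decoy at (335,112). The canister is at (398,166). Next I measure these.

```bash
cat > m.py <<'E'
from h import *
def cradle(p,w,piv):
    hsv=cv2.cvtColor(p,cv2.COLOR_RGB2HSV)
    b=(hsv[...,0]>15)&(hsv[...,0]<28)&(hsv[...,1]>140)&(hsv[...,2]>110)
    rr=np.hypot(w[...,0]-piv[0],w[...,1]-piv[1]); b&=(rr>.27)&(rr<.34)&(w[...,2]>.08)&(w[...,2]<.125)
    q=w[b]; return q.mean(0) if len(q) else None,b.sum()
E
python3 - <<'E'
from m import *
f=np.load('pics/top.npz');p,w=f['p'],f['w']
hsv=cv2.cvtColor(p,cv2.COLOR_RGB2HSV)
# cap disc
v,u=np.mgrid[:384,:512]
m=(abs(u-250)<40)&(abs(v-220)<40)&(abs(w[...,2]-.11)<.008)&(hsv[...,1]<60)
q=w[m]; (cx,cy),rad=cv2.minEnclosingCircle(q[:,:2].astype(np.float32)); print('cap',cx,cy,rad,q.mean(0),m.sum())
piv=np.array([cx,cy])
l,n=cradle(p,w,piv); print('lug',l,n,np.degrees(np.arctan2(*(l[:2]-piv)[::-1])),np.linalg.norm(l[:2]-piv))
# blue cheeks
b=(hsv[...,0]>100)&(hsv[...,0]<125)&(hsv[...,1]>120)&(abs(u-280)<60)&(abs(v-200)<60)
print('blue',b.sum(),w[b].min(0),w[b].max(0))
# press: base
for nme,cu,cv_ in(('grey',203,120),('green',335,112)):
    m=(abs(u-cu)<35)&(abs(v-cv_)<45)&(w[...,2]>.008)
    if nme=='grey': m&=hsv[...,1]<70
    for a,bz in((.008,.04),(.04,.1),(.1,.16),(.16,.25)):
        k=m&(w[...,2]>a)&(w[...,2]<bz)
        if k.sum()>5:
            rct=cv2.minAreaRect(w[k][:,:2].astype(np.float32)); c=np.array(rct[0])-piv
            print(nme,a,k.sum(),rct,'az',np.degrees(np.arctan2(c[1],c[0])),np.hypot(*c))
big=cv2.resize(p[80:260,150:430],None,fx=2.8,fy=2.8,interpolation=cv2.INTER_CUBIC);cv2.imwrite('pics/crop.png',big[...,::-1])
for nme,cu,cv_ in(('canister',398,166),('tray',416,214),('punch',364,251),('pliers',135,260),('cap',95,229),('book',103,174)): print(nme,w[cv_,cu])
E
```

```text
cap 0.43330687284469604 -0.013333119451999664 0.10286648571491241 [0.41455024 0.00320814 0.10607834] 369
lug [ 0.60009344 -0.24070051  0.10713714] 58 -53.73789045202194 0.2819817147874745
blue 351 [ 0.37997965 -0.15024958 -0.0056413 ] [0.61462637 0.01416515 1.77251611]
grey 0.008 795 ((0.7723348736763, 0.17799682915210724), (0.15325799584388733, 0.13243508338928223), 24.030292510986328) az 29.438145452549083 0.38929055290454234
grey 0.04 40 ((0.691998302936554, 0.1557530164718628), (0.07491029053926468, 0.03081326372921467), 62.843910217285156) az 33.169471412717435 0.30904915040270453
grey 0.1 20 ((0.7051746249198914, 0.1458199918270111), (0.06378781795501709, 0.05482739955186844), 23.74172592163086) az 30.34497742439019 0.3150266456162225
grey 0.16 779 ((0.7615204453468323, 0.17142105102539062), (0.1934109777212143, 0.06968966871500015), 27.01793670654297) az 29.37552494306944 0.37664074750802473
green 0.008 917 ((0.7946142554283142, -0.3029019236564636), (0.2465207725763321, 0.3220163583755493), 88.84236907958984) az -38.71033396587378 0.463026043628032
green 0.04 170 ((0.7419998645782471, -0.29407116770744324), (0.1389392465353012, 0.02942393347620964), 44.501922607421875) az -42.28466796748076 0.4172591699216279
green 0.1 131 ((0.6831099390983582, -0.2627665102481842), (0.11988885700702667, 0.2088233232498169), 63.50163650512695) az -44.95757353187515 0.35301358097644575
green 0.16 901 ((0.7825579643249512, -0.2953745126724243), (0.2025129795074463, 0.07307612895965576), 29.712724685668945) az -38.9229735807674 0.44891388081665257
canister [ 0.58142586 -0.48735269  0.1264339 ]
tray [ 0.42283059 -0.57685202  0.02161731]
punch [ 0.2951904  -0.39153411  0.01341208]
pliers [0.2731062  0.41486674 0.00371915]
cap [0.38371828 0.55007667 0.02546008]
book [0.57624918 0.52339293 0.02830551]
```

View pics/crop.png

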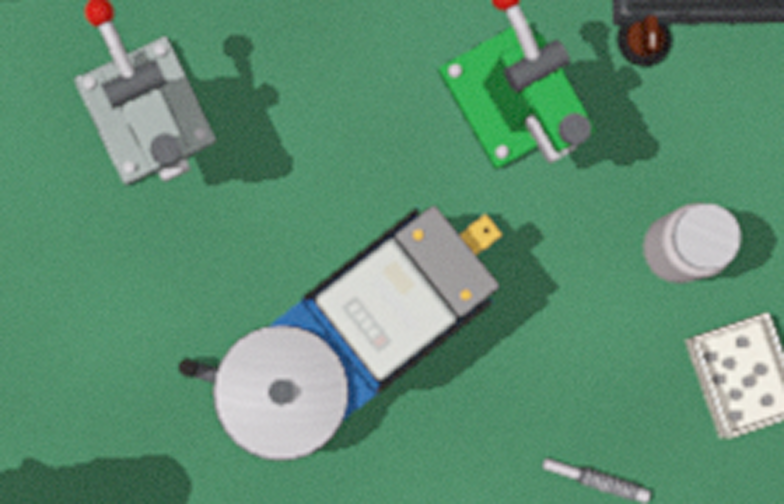

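Crop: cap centre at (281,391), lug hole at (486,232), and the grey press pointing up and slightly left. I'll refine these by casting rays at the known heights.

```bash
cat >> m.py <<'E'
def ray(name,u,v,z):
    c=r.get_calibration(name); K=np.array(c['mtx']);T=np.array(c['extrinsics'])
    d=T[:3,:3]@np.array([(u-K[0,2])/K[0,0],-(v-K[1,2])/K[1,1],-1]); o=T[:3,3]
    return (o+d*(z-o[2])/d[2])[:2]
E
python3 - <<'E'
from m import *
f=np.load('pics/top.npz');p,w=f['p'],f['w']
hsv=cv2.cvtColor(p,cv2.COLOR_RGB2HSV)
v,u=np.mgrid[:384,:512]
m=((np.hypot(u-250.3,v-219.7)<27)&(hsv[...,1]<50)&(hsv[...,2]>100)).astype(np.uint8)
c=max(cv2.findContours(m,0,2)[0],key=cv2.contourArea); (x,y),rad=cv2.minEnclosingCircle(c);E=cv2.fitEllipse(c);print(x,y,rad,E)
piv=ray('top',*E[0],.11);print('pivot',piv)
h=(hsv[...,0]>15)&(hsv[...,0]<28)&(hsv[...,1]>130)&(abs(u-323)<10)&(abs(v-163)<10)
print(h.sum(),u[h].mean(),v[h].mean())
for uu,vv in((323.6,162.9),(u[h].mean(),v[h].mean())):
    l=ray('top',uu,vv,.108); print('lug',l,np.degrees(np.arctan2(*(l-piv)[::-1])),np.linalg.norm(l-piv))
# meter top quad
t=(hsv[...,1]<40)&(hsv[...,2]>120)&(np.hypot(u-292,v-188)<45)&(w[...,2]>.12)
c=max(cv2.findContours(t.astype(np.uint8),0,2)[0],key=cv2.contourArea);print('meter rect px',cv2.minAreaRect(c))
c0=cv2.minAreaRect(c)
bx=np.array([ray('top',*q,.147) for q in cv2.boxPoints(c0)]);print(np.linalg.norm(np.roll(bx,-1,0)-bx,axis=1),np.degrees(np.arctan2(*(np.roll(bx,-1,0)-bx).T[::-1])),'centre az',np.degrees(np.arctan2(*(bx.mean(0)-piv)[::-1])))
# press base: flat pixels between z .008 and .04
m=(abs(u-203)<35)&(abs(v-120)<45)&(hsv[...,1]<60)&(w[...,2]>.005)&(w[...,2]<.05)
m=cv2.morphologyEx(m.astype(np.uint8),cv2.MORPH_OPEN,np.ones((3,3)))>0
print('base z',np.median(w[m][:,2]))
R=cv2.minAreaRect(w[m][:,:2].astype(np.float32));print(R);c=np.array(R[0])-piv;print('az',np.degrees(np.arctan2(c[1],c[0])),np.hypot(*c))
for q in cv2.boxPoints(R): 
    d=q-piv; print(q,np.degrees(np.arctan2(d[1],d[0])),np.hypot(*d))
m=(abs(u-203)<35)&(abs(v-120)<45)&(w[...,2]>.17)&(w[...,2]<.2)&(hsv[...,1]<60)
R=cv2.minAreaRect(w[m][:,:2].astype(np.float32));c=w[m].mean(0)[:2]-piv;print('top',R,'az',np.degrees(np.arctan2(c[1],c[0])),np.hypot(*c))
# screw top
for uu,vv in((150+165/2.8,80+149/2.8),):
    l=ray('top',uu,vv,.2)-piv;print('press nose',np.degrees(np.arctan2(l[1],l[0])),np.hypot(*l))
E
```

```text
248.5 219.73529052734375 25.162443161010742 ((249.45481872558594, 219.80255126953125), (47.027767181396484, 48.23329162597656), 102.99850463867188)
pivot [0.40839795 0.01019459]
108 321.31481481481484 163.25
lug [ 0.59691443 -0.24200053] -53.22179384421053 0.31486637825869673
lug [ 0.59581309 -0.23426248] -52.524107265983716 0.3080319668326678
meter rect px ((294.5793762207031, 184.20053100585938), (37.633060455322266, 55.107032775878906), 51.709835052490234)
[0.18209926 0.12369677 0.18133079 0.12298627] [ -52.32765278 -142.87169837  127.44940148   37.4838166 ] centre az -52.513344018409
base z 0.021385196033606224
((0.7738166451454163, 0.1779719889163971), (0.1548333764076233, 0.13137349486351013), 24.85904884338379)
az 24.661626648436453 0.4020946159346519
[0.67595917 0.2050275 ] 36.06138482176804 0.33098168112148574
[0.7311869  0.08582647] 13.186945655899375 0.3315311537113204
[0.8716741  0.15091647] 16.8963566839243 0.48417709570855283
[0.81644636 0.27011752] 32.49674630638773 0.48380103432928695
top ((0.7358935475349426, 0.16102010011672974), (0.13798122107982635, 0.06940805166959763), 20.809343338012695) az 24.524971972891834 0.36113734421825666
press nose 24.55303097068426 0.30412381764941115
```

The pivot is at (0.408, 0.010). The cradle points at -52.5° and the jaw at 24.6°, so it needs +77.1°, about 1.35 rad. The plan is to push the right cheek along an arc, let it coast, hop over to the left cheek and brake it.

```bash
cat > plan.py <<'E'
import numpy as np
from scipy.spatial.transform import Rotation as R
piv=np.array([.4084,.0102])
def pose(th,rad,off,z,yaw=None):
    "th deg: cradle azimuth the tool rides with; rad along e, off along n; tool x=-n"
    a=np.radians(th);e=np.array([np.cos(a),np.sin(a)]);n=np.array([-e[1],e[0]])
    return np.r_[piv+rad*e+off*n,z], (th-90 if yaw is None else yaw)
def rot(yaw):return R.from_euler('z',yaw,degrees=True).as_matrix()@np.diag([1,-1,-1.])
def rows(p0,poses,c=1):
    p,y=p0;out=[]
    for q,t in poses:
        s=rot(y).T@(np.array(q)-p)/.025; w=-((t-y+180)%360-180)/8
        v=np.round(np.r_[s,0,0,w],2); out.append(v)
        assert abs(v).max()<=1,v
        p=p+rot(y)@v[:3]*.025; y=y-v[5]*8
    for i in range(0,len(out),10): print('; '.join(' '.join(f'{k:g}' for k in v)+f' {c}' for v in out[i:i+10]));print()
    print('end cmd',p.round(4),round(y,2)); return p,y
def yaw(Rm): return np.degrees(np.arctan2(Rm[1,0],Rm[0,0]))
E
python3 - <<'E'
from plan import *
p0=(np.array([.252,.572,.223]),-23.78)
A,yA=pose(-52.5,.165,-.1175,.2)
# trapezoid progress for line
s=np.cumsum(np.r_[.4,.8,np.ones(30),.8,.4]);s/=s[-1]
L=[p0[0]+(A-p0[0])*k for k in s]; n=len(L)
print(n,np.linalg.norm(A-p0[0])/33)
ys=p0[1]+(yA-p0[1])*np.clip((np.arange(n)+1)/20,0,1)
B=pose(-52.5,.165,-.1175,.095)[0]
for k in (.1,.33,.56,.79,.95,1): L.append(A+(B-A)*k)
ys=np.r_[ys,[yA]*6]
rows(p0,list(zip(L,ys)))
E
```

```text
34 0.02369368332471986
0.23 0.31 0.01 0 0 0.74 1; 0.51 0.58 0.02 0 0 0.74 1; 0.71 0.65 0.03 0 0 0.75 1; 0.78 0.57 0.03 0 0 0.74 1; 0.83 0.49 0.03 0 0 0.74 1; 0.88 0.4 0.03 0 0 0.74 1; 0.92 0.3 0.03 0 0 0.74 1; 0.94 0.21 0.02 0 0 0.75 1; 0.96 0.11 0.03 0 0 0.74 1; 0.96 0.02 0.03 0 0 0.74 1

0.96 -0.09 0.03 0 0 0.74 1; 0.95 -0.19 0.03 0 0 0.74 1; 0.92 -0.28 0.03 0 0 0.75 1; 0.89 -0.38 0.02 0 0 0.74 1; 0.84 -0.47 0.03 0 0 0.74 1; 0.79 -0.55 0.03 0 0 0.74 1; 0.74 -0.63 0.03 0 0 0.74 1; 0.66 -0.7 0.03 0 0 0.75 1; 0.58 -0.77 0.03 0 0 0.74 1; 0.5 -0.82 0.03 0 0 0.74 1

0.42 -0.88 0.02 0 0 -0 1; 0.41 -0.87 0.03 0 0 -0 1; 0.41 -0.87 0.03 0 0 -0 1; 0.42 -0.87 0.03 0 0 -0 1; 0.41 -0.87 0.03 0 0 -0 1; 0.42 -0.87 0.03 0 0 -0 1; 0.41 -0.88 0.02 0 0 -0 1; 0.41 -0.87 0.03 0 0 -0 1; 0.42 -0.87 0.03 0 0 -0 1; 0.41 -0.87 0.03 0 0 -0 1

0.42 -0.87 0.03 0 0 -0 1; 0.41 -0.87 0.03 0 0 -0 1; 0.33 -0.7 0.02 0 0 -0 1; 0.17 -0.35 0.01 0 0 -0 1; -0 0 0.42 0 0 -0 1; -0 0 0.97 0 0 -0 1; -0 0 0.96 0 0 -0 1; -0 0 0.97 0 0 -0 1; -0 0 0.67 0 0 -0 1; -0 0 0.21 0 0 -0 1

end cmd [ 0.4156 -0.1923  0.095 ] -142.5
```

Request:
jog_arm:
  plan: "0.23 0.31 0.01 0 0 0.74 1; 0.51 0.58 0.02 0 0 0.74 1; 0.71 0.65 0.03 0 0 0.75 1; 0.78 0.57 0.03 0 0 0.74 1; 0.83 0.49 0.03 0 0 0.74 1; 0.88 0.4 0.03 0 0 0.74 1; 0.92 0.3 0.03 0 0 0.74 1; 0.94 0.21 0.02 0 0 0.75 1; 0.96 0.11 0.03 0 0 0.74 1; 0.96 0.02 0.03 0 0 0.74 1"

```text
time_s: 1.1
tcp_pos: [0.2982, 0.3537, 0.2157]
ee_rot: [[0.115, -0.993, -0.0], [-0.993, -0.115, -0.001], [0.001, 0.001, -1.0]]
wrist_force: [0.3, -0.2, 0.7]
gripper_width: 0.171
gripper_force: 0.0
```

Request:
jog_arm:
  plan: "0.96 -0.09 0.03 0 0 0.74 1; 0.95 -0.19 0.03 0 0 0.74 1; 0.92 -0.28 0.03 0 0 0.75 1; 0.89 -0.38 0.02 0 0 0.74 1; 0.84 -0.47 0.03 0 0 0.74 1; 0.79 -0.55 0.03 0 0 0.74 1; 0.74 -0.63 0.03 0 0 0.74 1; 0.66 -0.7 0.03 0 0 0.75 1; 0.58 -0.77 0.03 0 0 0.74 1; 0.5 -0.82 0.03 0 0 0.74 1"

```text
time_s: 2.1
tcp_pos: [0.3486, 0.1181, 0.2086]
ee_rot: [[-0.796, -0.606, -0.0], [-0.606, 0.796, -0.0], [0.0, 0.0, -1.0]]
wrist_force: [0.8, 0.4, -0.2]
gripper_width: 0.005
gripper_force: 0.0
```

Request:
jog_arm:
  plan: "0.42 -0.88 0.02 0 0 0 1; 0.41 -0.87 0.03 0 0 0 1; 0.41 -0.87 0.03 0 0 0 1; 0.42 -0.87 0.03 0 0 0 1; 0.41 -0.87 0.03 0 0 0 1; 0.42 -0.87 0.03 0 0 0 1; 0.41 -0.88 0.02 0 0 0 1; 0.41 -0.87 0.03 0 0 0 1; 0.42 -0.87 0.03 0 0 0 1; 0.41 -0.87 0.03 0 0 0 1"

```text
time_s: 3.1
tcp_pos: [0.3993, -0.1177, 0.2015]
ee_rot: [[-0.793, -0.609, -0.001], [-0.609, 0.793, 0.0], [0.0, 0.001, -1.0]]
wrist_force: [1.2, -0.4, -0.8]
gripper_width: 0.005
gripper_force: 0.0
```

Request:
jog_arm:
  plan: "0.42 -0.87 0.03 0 0 0 1; 0.41 -0.87 0.03 0 0 0 1; 0.33 -0.7 0.02 0 0 0 1; 0.17 -0.35 0.01 0 0 0 1; 0 0 0.42 0 0 0 1; 0 0 0.97 0 0 0 1; 0 0 0.96 0 0 0 1; 0 0 0.97 0 0 0 1; 0 0 0.67 0 0 0 1; 0 0 0.21 0 0 0 1"

```text
time_s: 4.1
tcp_pos: [0.4136, -0.1912, 0.0923]
ee_rot: [[-0.793, -0.609, -0.005], [-0.609, 0.793, 0.001], [0.003, 0.004, -1.0]]
wrist_force: [0.0, 0.4, 0.1]
gripper_width: 0.005
gripper_force: 0.0
```

Run:
```python
from h import *
from plan import *
s=r.sense();print(s['time_s'],s['tcp_pos'],yaw(s['ee_rot']),s['wrist_force'])
p,d=r.capture('scene');cv2.imwrite('pics/s2.png',cv2.resize(p[140:300,120:400],None,fx=2.8,fy=2.8)[...,::-1])
yA=-52.5
off=[-.1175]
# approach: 27mm quick to ~8 mm gap, then 2mm/row
steps=[.004,.007,.007,.005,.003,.002,.002,.002,.002,.002]
P=[]
o=-.1175
for k in steps: o+=k; P.append(pose(-52.5,.165,o,.095))
rows((np.array([.4156,-.1923,.095]),-142.5),P)
```

```text
4.1 [ 0.41359798 -0.19116506  0.09231555] -142.46001868941167 [0.03822443 0.44071357 0.0549302 ]
-0.16 0 0 0 0 -0 1; -0.28 0 0 0 0 -0 1; -0.28 0 0 0 0 -0 1; -0.2 0 0 0 0 -0 1; -0.12 0 0 0 0 -0 1; -0.08 0 0 0 0 -0 1; -0.08 0 0 0 0 -0 1; -0.08 0 0 0 0 -0 1; -0.08 0 0 0 0 -0 1; -0.08 0 0 0 0 -0 1

end cmd [ 0.4442 -0.1704  0.095 ] -142.5
```

View pics/s2.png

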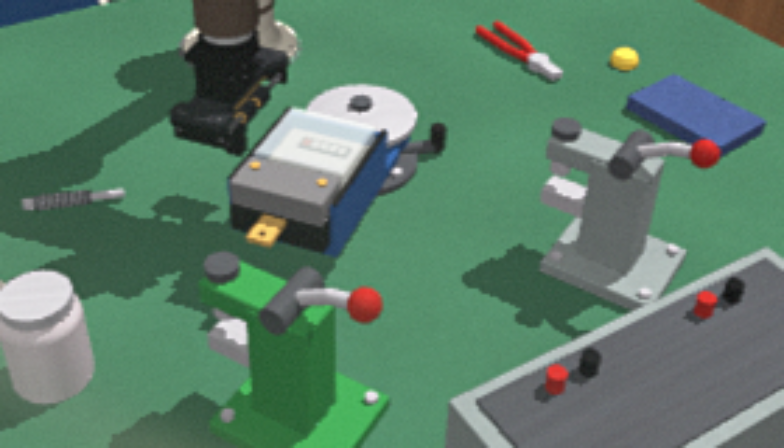

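Scene view: the closed gripper is at the right cheek with a clear gap. The green press nose is beyond the lug's reach. I'll approach now.

Request:
jog_arm:
  plan: "-0.16 0 0 0 0 0 1; -0.28 0 0 0 0 0 1; -0.28 0 0 0 0 0 1; -0.2 0 0 0 0 0 1; -0.12 0 0 0 0 0 1; -0.08 0 0 0 0 0 1; -0.08 0 0 0 0 0 1; -0.08 0 0 0 0 0 1; -0.08 0 0 0 0 0 1; -0.08 0 0 0 0 0 1"

```text
time_s: 5.15
tcp_pos: [0.4443, -0.1703, 0.0945]
ee_rot: [[-0.793, -0.609, 0.0], [-0.609, 0.793, 0.0], [-0.0, -0.0, -1.0]]
wrist_force: [0.6, -0.4, 0.4]
gripper_width: 0.005
gripper_force: 0.0
```

Run:
```python
from h import *
from m import *
from plan import *
s=r.sense();print(s['time_s'],s['tcp_pos'],yaw(s['ee_rot']),s['wrist_force'])
a=np.radians(-52.5);e=np.array([np.cos(a),np.sin(a)]);n=np.array([-e[1],e[0]]);d=s['tcp_pos'][:2]-piv;print('rad,off',d@e,d@n)
f=np.load('pics/top.npz');w=f['w'];k=w[205:216,212:224];k=k[(k[...,2]>.03)];print('knob',np.median(k,0),k[:,2].max())
print('green nose',[np.linalg.norm(ray('top',150+575/2.8,80+128/2.8,z)-piv) for z in(.15,.19)])
# push plan: omega ramp
p0=(np.array([.4442,-.1704,.095]),-142.5)
th=-52.5;P=[]
for wv in [.012,.016,.02,.024,.028]+[.03]*5+[.03]*10: 
    th+=np.degrees(wv);P.append(pose(th,.165,-.0815,.095))
print(th);rows(p0,P)
```

```text
5.15 [ 0.44429838 -0.17028963  0.09452329] -142.50673944557678 [ 0.62443442 -0.35571417  0.44367986]
rad,off 0.1650456043516109 -0.0813950239548624
knob [0.44254579 0.12234154 0.04537877] 1.7725161064823063
green nose [np.float64(0.46762626164066234), np.float64(0.4557627390996081)]
-20.987321267804717
-0.08 -0.04 0 0 0 -0.09 1; -0.11 -0.05 0 0 0 -0.11 1; -0.13 -0.06 0 0 0 -0.14 1; -0.16 -0.08 0 0 0 -0.18 1; -0.19 -0.09 0 0 0 -0.2 1; -0.19 -0.09 0 0 0 -0.21 1; -0.2 -0.1 0 0 0 -0.22 1; -0.2 -0.09 0 0 0 -0.21 1; -0.2 -0.1 0 0 0 -0.22 1; -0.2 -0.09 0 0 0 -0.21 1

-0.2 -0.1 0 0 0 -0.22 1; -0.2 -0.09 0 0 0 -0.21 1; -0.2 -0.1 0 0 0 -0.22 1; -0.2 -0.09 0 0 0 -0.21 1; -0.2 -0.1 0 0 0 -0.21 1; -0.2 -0.09 0 0 0 -0.22 1; -0.2 -0.09 0 0 0 -0.21 1; -0.2 -0.1 0 0 0 -0.22 1; -0.2 -0.09 0 0 0 -0.21 1; -0.2 -0.1 0 0 0 -0.22 1

end cmd [ 0.5333 -0.1249  0.095 ] -110.98
```

Request:
jog_arm:
  plan: "-0.08 -0.03 0 0 0 -0.08 1; -0.08 -0.04 0 0 0 -0.09 1; -0.08 -0.04 0 0 0 -0.09 1; -0.08 -0.04 0 0 0 -0.09 1; -0.09 -0.04 0 0 0 -0.1 1; -0.1 -0.05 0 0 0 -0.11 1; -0.11 -0.05 0 0 0 -0.12 1; -0.13 -0.06 0 0 0 -0.14 1; -0.15 -0.07 0 0 0 -0.16 1; -0.17 -0.08 0 0 0 -0.18 1"

```text
time_s: 6.15
tcp_pos: [0.4723, -0.1619, 0.0945]
ee_rot: [[-0.683, -0.73, -0.001], [-0.73, 0.683, -0.0], [0.001, 0.001, -1.0]]
wrist_force: [-1.1, -1.2, 1.1]
gripper_width: 0.007
gripper_force: 0.9
```

```bash
cat > look.py <<'E'
from m import *
from plan import *
def look(name,n=None):
    s=r.sense();p,d=r.capture(name)
    hsv=cv2.cvtColor(p,cv2.COLOR_RGB2HSV);h=(hsv[...,0]>13)&(hsv[...,0]<30)&(hsv[...,1]>130)&(hsv[...,2]>90)
    w=pts(name,d);rr=np.hypot(w[...,0]-piv[0],w[...,1]-piv[1])
    h&=(rr>.27)&(rr<.345)&(w[...,2]>.08)&(w[...,2]<.125)
    if n: cv2.imwrite(f'pics/{n}.png',p[...,::-1])
    if h.sum()<10: print(name,'no lug',h.sum());return
    v,u=np.nonzero(h);q=np.array([ray(name,a,b,.108) for a,b in zip(u,v)]).mean(0)-piv
    th=np.degrees(np.arctan2(q[1],q[0]))
    print(name,'t',s['time_s'],'cradle',round(th,2),'r',round(np.hypot(*q),4),'n',h.sum())
    return th
def tool(th):
    s=r.sense();a=np.radians(th);e=np.array([np.cos(a),np.sin(a)]);n=np.array([-e[1],e[0]]);d=s['tcp_pos'][:2]-piv
    print('tcp',s['tcp_pos'].round(4),'yaw',round(yaw(s['ee_rot']),2),'rad,off',(d@e).round(4),(d@n).round(4),'F',s['wrist_force'].round(1))
E
python3 - <<'E'
from look import *
th=look('top');look('scene');tool(th)
E
```

```text
top t 6.15 cradle -41.41 r 0.3074 n 96
scene t 6.2 cradle -41.43 r 0.3074 n 95
tcp [ 0.4732 -0.1618  0.0946] yaw -133.14 rad,off 0.1623 -0.0861 F [-0.5  0.  -0.3]
```

Run:
```python
from look import *
for i in range(4): th=look('top')
tool(th)
```

```text
top t 6.25 cradle -39.89 r 0.3073 n 96
top t 6.3 cradle -39.25 r 0.3073 n 93
top t 6.35 cradle -38.44 r 0.3071 n 95
top t 6.4 cradle -37.74 r 0.3069 n 98
tcp [ 0.4724 -0.1619  0.0945] yaw -133.21 rad,off 0.1559 -0.0969 F [-0.9 -0.6 -0.7]
```

The cradle is already coasting at about 0.255 rad/s and should reach the jaw at around t≈12.4 with about 0.12 rad/s left. No more push is needed, so I'll hop to the left side and brake.

Run:
```python
from plan import *
p0=(np.array([.4726,-.1620,.095]),-133.2)
A=np.array([.4726,-.1620,.2]);B,yB=pose(17,.165,.115,.2);C=pose(17,.165,.115,.095)[0]
L=[];ys=[]
for k in(.12,.35,.58,.81,.97): L.append(p0[0]+(A-p0[0])*k);ys.append(-133.2)
s=np.cumsum(np.r_[.4,.8,np.ones(13),.8,.4]);s/=s[-1]
for i,k in enumerate(s): L.append(A+(B-A)*k);ys.append(-133.2+(yB+133.2)*min(1,(i+1)/15))
for k in(.08,.28,.5,.72,.89,.97,1,1): L.append(B+(C-B)*k);ys.append(yB)
rows(p0,list(zip(L,ys)))
```

```text
0 0 -0.5 0 0 -0 1; 0 0 -0.97 0 0 -0 1; 0 0 -0.97 0 0 -0 1; 0 0 -0.96 0 0 -0 1; 0 0 -0.67 0 0 -0 1; -0.29 0.19 -0.13 0 0 -0.5 1; -0.61 0.34 -0 0 0 -0.5 1; -0.79 0.36 -0 0 0 -0.5 1; -0.82 0.31 -0 0 0 -0.51 1; -0.83 0.26 -0 0 0 -0.5 1

-0.86 0.19 -0 0 0 -0.5 1; -0.86 0.14 -0 0 0 -0.5 1; -0.87 0.07 -0 0 0 -0.5 1; -0.87 0.01 -0 0 0 -0.5 1; -0.87 -0.05 -0 0 0 -0.51 1; -0.86 -0.11 -0 0 0 -0.5 1; -0.86 -0.17 -0 0 0 -0.5 1; -0.84 -0.23 -0 0 0 -0.5 1; -0.83 -0.28 -0 0 0 -0.5 1; -0.8 -0.35 -0 0 0 -0.5 1

-0.62 -0.32 -0 0 0 -0 1; -0.31 -0.16 -0 0 0 -0 1; 0 0 0.34 0 0 -0 1; 0 0 0.84 0 0 -0 1; 0 0 0.92 0 0 -0 1; 0 0 0.92 0 0 -0 1; 0 0 0.72 0 0 -0 1; 0 0 0.33 0 0 -0 1; 0 0 0.13 0 0 -0 1; 0 0 -0 0 0 -0 1

end cmd [0.5326 0.1685 0.095 ] -73.04
```

Request:
jog_arm:
  plan: "0 0 -0.5 0 0 0 1; 0 0 -0.97 0 0 0 1; 0 0 -0.97 0 0 0 1; 0 0 -0.96 0 0 0 1; 0 0 -0.67 0 0 0 1; -0.29 0.19 -0.13 0 0 -0.5 1; -0.61 0.34 0 0 0 -0.5 1; -0.79 0.36 0 0 0 -0.5 1; -0.82 0.31 0 0 0 -0.51 1; -0.83 0.26 0 0 0 -0.5 1"

```text
time_s: 7.45
tcp_pos: [0.4886, -0.0711, 0.1996]
ee_rot: [[-0.39, -0.921, 0.0], [-0.921, 0.39, 0.0], [-0.0, -0.0, -1.0]]
wrist_force: [0.3, 1.0, 0.4]
gripper_width: 0.005
gripper_force: 0.0
```

Request:
jog_arm:
  plan: "-0.86 0.19 0 0 0 -0.5 1; -0.86 0.14 0 0 0 -0.5 1; -0.87 0.07 0 0 0 -0.5 1; -0.87 0.01 0 0 0 -0.5 1; -0.87 -0.05 0 0 0 -0.51 1; -0.86 -0.11 0 0 0 -0.5 1; -0.86 -0.17 0 0 0 -0.5 1; -0.84 -0.23 0 0 0 -0.5 1; -0.83 -0.28 0 0 0 -0.5 1; -0.8 -0.35 0 0 0 -0.5 1"

```text
time_s: 8.45
tcp_pos: [0.5277, 0.1436, 0.1995]
ee_rot: [[0.294, -0.956, -0.0], [-0.956, -0.294, 0.0], [-0.0, 0.0, -1.0]]
wrist_force: [0.4, -0.7, -0.0]
gripper_width: 0.006
gripper_force: 0.0
```

Request:
jog_arm:
  plan: "-0.62 -0.32 0 0 0 0 1; -0.31 -0.16 0 0 0 0 1; 0 0 0.34 0 0 0 1; 0 0 0.84 0 0 0 1; 0 0 0.92 0 0 0 1; 0 0 0.92 0 0 0 1; 0 0 0.72 0 0 0 1; 0 0 0.33 0 0 0 1; 0 0 0.13 0 0 0 1; 0 0 0 0 0 0 1"

```text
time_s: 9.45
tcp_pos: [0.5326, 0.1683, 0.0946]
ee_rot: [[0.291, -0.957, 0.0], [-0.957, -0.291, -0.0], [0.0, 0.0, -1.0]]
wrist_force: [-1.3, 0.0, 0.4]
gripper_width: 0.002
gripper_force: 0.0
```

Run:
```python
from look import *
th=look('top');look('scene');look('top');tool(17)
```

```text
top t 9.45 cradle -2.58 r 0.3072 n 87
scene t 9.5 cradle -3.1 r 0.3017 n 96
top t 9.55 cradle -1.64 r 0.3069 n 99
tcp [0.5331 0.1689 0.0955] yaw -73.05 rad,off 0.1657 0.1153 F [0.2 0.4 0.5]
```

Run:
```python
from plan import *
p0=(np.array([.5326,.1685,.095]),-73.04)
a=pose(17,.165,.115,.095);P=[]
for k in np.array([.05,.15,.27,.4,.53,.66,.79,.9,.97,1]): P.append(pose(17+4*k,.165,.115-.028*k,.095))
rows(p0,P)
```

```text
0.04 0.02 0 0 0 -0.03 1; 0.06 0.03 0 0 0 -0.05 1; 0.08 0.04 0 0 0 -0.06 1; 0.09 0.03 0 0 0 -0.06 1; 0.08 0.04 0 0 0 -0.07 1; 0.09 0.04 0 0 0 -0.06 1; 0.08 0.03 0 0 0 -0.07 1; 0.08 0.03 0 0 0 -0.05 1; 0.04 0.01 0 0 0 -0.04 1; 0.02 0.01 0 0 0 -0.02 1

end cmd [0.5313 0.1506 0.095 ] -68.96
```

Request:
jog_arm:
  plan: "0.04 0.02 0 0 0 -0.03 1; 0.06 0.03 0 0 0 -0.05 1; 0.08 0.04 0 0 0 -0.06 1; 0.09 0.03 0 0 0 -0.06 1; 0.08 0.04 0 0 0 -0.07 1; 0.09 0.04 0 0 0 -0.06 1; 0.08 0.03 0 0 0 -0.07 1; 0.08 0.03 0 0 0 -0.05 1; 0.04 0.01 0 0 0 -0.04 1; 0.02 0.01 0 0 0 -0.02 1"

```text
time_s: 10.6
tcp_pos: [0.5312, 0.1506, 0.0946]
ee_rot: [[0.359, -0.933, 0.0], [-0.933, -0.359, 0.0], [0.0, -0.0, -1.0]]
wrist_force: [-0.6, -0.4, -0.7]
gripper_width: 0.007
gripper_force: 0.0
```

Request:
jog_arm:
  plan: "0 0 0 0 0 0 1; 0 0 0 0 0 0 1; 0 0 0 0 0 0 1; 0 0 0 0 0 0 1; 0 0 0 0 0 0 1; 0 0 0 0 0 0 1; 0 0 0 0 0 0 1; 0 0 0 0 0 0 1; 0 0 0 0 0 0 1; 0 0 0 0 0 0 1"

```text
time_s: 11.6
tcp_pos: [0.5312, 0.1507, 0.0946]
ee_rot: [[0.359, -0.933, 0.0], [-0.933, -0.359, -0.0], [0.0, -0.0, -1.0]]
wrist_force: [0.0, -0.6, -0.4]
gripper_width: 0.005
gripper_force: 0.0
```

Run:
```python
from look import *
look('top');look('scene');look('top');th=look('top','t3');tool(th)
```

```text
top t 11.6 cradle 13.65 r 0.3057 n 94
scene t 11.65 cradle 12.96 r 0.2993 n 83
top t 11.7 cradle 14.29 r 0.3053 n 91
top t 11.75 cradle 14.65 r 0.305 n 89
tcp [0.5312 0.1507 0.0946] yaw -68.97 rad,off 0.1543 0.1049 F [-0.5 -0.   0.3]
```

Run:
```python
from plan import *
p0=(np.array([.5313,.1506,.095]),-68.96)
th=21.03;P=[]
for k in [0]*4+[.05,.1,.15,.2,.25,.3]+[.3,.28,.26,.24,.22,.2,.17,.14,.1,.05]: th+=k;P.append(pose(th,.165,.087,.095))
print(th);rows(p0,P)
```

```text
24.040000000000006
-0 0 0 0 0 0 1; -0 0 0 0 0 0 1; -0 0 0 0 0 0 1; -0 0 0 0 0 0 1; -0.01 0.01 0 0 0 -0 1; -0.01 0 0 0 0 -0.02 1; -0.02 0.01 0 0 0 -0.02 1; -0.02 0.01 0 0 0 -0.02 1; -0.03 0.02 0 0 0 -0.03 1; -0.03 0.02 0 0 0 -0.04 1

-0.04 0.02 0 0 0 -0.04 1; -0.03 0.01 0 0 0 -0.03 1; -0.03 0.02 0 0 0 -0.04 1; -0.03 0.01 0 0 0 -0.03 1; -0.02 0.02 0 0 0 -0.02 1; -0.03 0.01 0 0 0 -0.03 1; -0.02 0.01 0 0 0 -0.02 1; -0.01 0.01 0 0 0 -0.02 1; -0.01 0 0 0 0 -0.01 1; -0.01 0.01 0 0 0 -0.01 1

end cmd [0.5236 0.1569 0.095 ] -65.92
```

Request:
jog_arm:
  plan: "0 0 0 0 0 0 1; 0 0 0 0 0 0 1; 0 0 0 0 0 0 1; 0 0 0 0 0 0 1; -0.01 0.01 0 0 0 0 1; -0.01 0 0 0 0 -0.02 1; -0.02 0.01 0 0 0 -0.02 1; -0.02 0.01 0 0 0 -0.02 1; -0.03 0.02 0 0 0 -0.03 1; -0.03 0.02 0 0 0 -0.04 1"

```text
time_s: 12.8
tcp_pos: [0.5284, 0.1529, 0.0946]
ee_rot: [[0.376, -0.927, 0.0], [-0.927, -0.376, 0.0], [-0.0, -0.0, -1.0]]
wrist_force: [-0.0, 0.1, -0.6]
gripper_width: 0.007
gripper_force: 0.0
```

Request:
jog_arm:
  plan: "-0.04 0.02 0 0 0 -0.04 1; -0.03 0.01 0 0 0 -0.03 1; -0.03 0.02 0 0 0 -0.04 1; -0.03 0.01 0 0 0 -0.03 1; -0.02 0.02 0 0 0 -0.02 1; -0.03 0.01 0 0 0 -0.03 1; -0.02 0.01 0 0 0 -0.02 1; -0.01 0.01 0 0 0 -0.02 1; -0.01 0 0 0 0 -0.01 1; -0.01 0.01 0 0 0 -0.01 1"

```text
time_s: 13.8
tcp_pos: [0.5235, 0.157, 0.0946]
ee_rot: [[0.408, -0.913, 0.0], [-0.913, -0.408, 0.0], [-0.0, -0.0, -1.0]]
wrist_force: [0.3, 0.3, 0.2]
gripper_width: 0.006
gripper_force: 0.0
```

Run:
```python
from look import *
look('top');look('scene');look('top');look('top');th=look('top','t4');tool(24.6)
```

```text
top t 13.8 cradle 25.32 r 0.2927 n 31
scene t 13.85 cradle 23.54 r 0.2968 n 55
top t 13.9 cradle 25.74 r 0.2928 n 32
top t 13.95 cradle 25.83 r 0.2926 n 31
top t 14.0 cradle 26.16 r 0.2926 n 31
tcp [0.5235 0.157  0.0946] yaw -65.93 rad,off 0.1658 0.0856 F [0.6 0.1 0.2]
```

Request:
jog_arm:
  plan: "0 0 0 0 0 0 1; 0 0 0 0 0 0 1; 0 0 0 0 0 0 1; 0 0 0 0 0 0 1; 0 0 0 0 0 0 1; 0 0 0 0 0 0 1; 0 0 0 0 0 0 1; 0 0 0 0 0 0 1; 0 0 0 0 0 0 1; 0 0 0 0 0 0 1"

```text
time_s: 15.05
tcp_pos: [0.5234, 0.157, 0.0945]
ee_rot: [[0.408, -0.913, -0.0], [-0.913, -0.408, 0.0], [-0.0, -0.0, -1.0]]
wrist_force: [0.0, -0.7, 0.3]
gripper_width: 0.006
gripper_force: 0.0
```

Run:
```python
from look import *
for i in range(4):look('top')
look('scene','s5');look('top','t5');tool(24.6)
a=cv2.imread('pics/t5.png')[80:260,150:310];b=cv2.imread('pics/s5.png')[140:260,230:390]
cv2.imwrite('pics/c5.png',np.hstack([cv2.resize(a,(400,450)),cv2.resize(b,(400,450))]))
```

```text
top t 15.05 cradle 25.42 r 0.2929 n 30
top t 15.1 cradle 25.4 r 0.2925 n 32
top t 15.15 cradle 25.4 r 0.2925 n 32
top t 15.2 cradle 25.46 r 0.2927 n 30
scene t 15.25 cradle 23.5 r 0.2958 n 57
top t 15.3 cradle 25.42 r 0.2929 n 30
tcp [0.5235 0.157  0.0945] yaw -65.92 rad,off 0.1657 0.0856 F [0.9 0.  0.8]
```

View pics/c5.png

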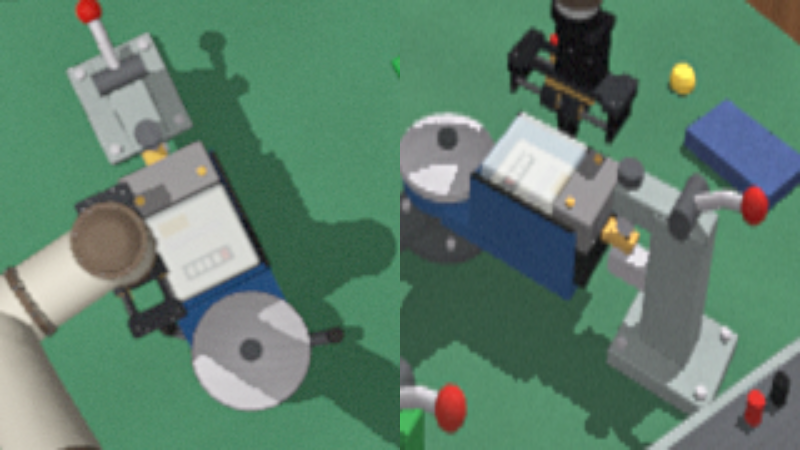

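The lug stands in the jaw and the cradle is still. I'll withdraw sideways now.

Request:
jog_arm:
  plan: "-0.06 0 0 0 0 0 1; -0.15 0 0 0 0 0 1; -0.25 0 0 0 0 0 1; -0.25 0 0 0 0 0 1; -0.25 0 0 0 0 0 1; -0.25 0 0 0 0 0 1; -0.2 0 0 0 0 0 1; -0.1 0 0 0 0 0 1; 0 0 0 0 0 0 1; 0 0 0 0 0 0 1"

```text
time_s: 16.35
tcp_pos: [0.508, 0.1915, 0.0946]
ee_rot: [[0.408, -0.913, -0.0], [-0.913, -0.408, -0.0], [0.0, 0.0, -1.0]]
wrist_force: [0.6, 0.4, -0.2]
gripper_width: 0.007
gripper_force: 0.0
```

Request:
jog_arm:
  plan: "0 0 0 0 0 0 1; 0 0 0 0 0 0 1; 0 0 0 0 0 0 1; 0 0 0 0 0 0 1; 0 0 0 0 0 0 1; 0 0 0 0 0 0 1; 0 0 0 0 0 0 1; 0 0 0 0 0 0 1; 0 0 0 0 0 0 1; 0 0 0 0 0 0 1"

```text
time_s: 17.35
tcp_pos: [0.508, 0.1915, 0.0945]
ee_rot: [[0.408, -0.913, -0.0], [-0.913, -0.408, -0.0], [0.0, 0.0, -1.0]]
wrist_force: [0.4, 0.0, -0.5]
gripper_width: 0.007
gripper_force: 0.0
```

Request:
jog_arm:
  plan: "0 0 0 0 0 0 1; 0 0 0 0 0 0 1; 0 0 0 0 0 0 1; 0 0 0 0 0 0 1; 0 0 0 0 0 0 1; 0 0 0 0 0 0 1; 0 0 0 0 0 0 1; 0 0 0 0 0 0 1; 0 0 0 0 0 0 1; 0 0 0 0 0 0 1"

```text
time_s: 18.35
tcp_pos: [0.508, 0.1915, 0.0945]
ee_rot: [[0.408, -0.913, -0.0], [-0.913, -0.408, 0.0], [-0.0, 0.0, -1.0]]
wrist_force: [0.3, -0.1, 1.2]
gripper_width: 0.004
gripper_force: 0.0
```

Run:
```python
from look import *
look('top');look('scene');tool(24.6)
p,d=r.capture('top');w=pts('top',d)
hsv=cv2.cvtColor(p,cv2.COLOR_RGB2HSV);u=np.mgrid[:384,:512]
# screws on terminal cover give unbiased heading
h=(hsv[...,0]>13)&(hsv[...,0]<30)&(hsv[...,1]>100)&(np.hypot(w[...,0]-piv[0],w[...,1]-piv[1])<.29)&(w[...,2]>.12)
n,l,s,c=cv2.connectedComponentsWithStats(h.astype(np.uint8))
q=[ray('top',*k,.14)-piv for k,a in zip(c[1:],s[1:,4]) if a>=3]
for k in q: print(k,np.degrees(np.arctan2(k[1],k[0])),np.hypot(*k))
```

```text
top t 18.35 cradle 24.82 r 0.2927 n 29
scene t 18.4 cradle 23.25 r 0.2967 n 60
tcp [0.508  0.1915 0.0945] yaw -65.93 rad,off 0.1661 0.1234 F [ 0.2 -0.1  0.2]
[0.23799296 0.05947125] 14.030126870790447 0.24531098583187466
[0.19918644 0.14128381] 35.348243543550986 0.24420555032154012
[0.08605682 0.14841617] 59.89336181354548 0.1715608848668339
```

```bash
python3 -c "
from station import r
print(r.finish_job())"
```

```text
the job is handed in; nothing more can be done
None
```

I handed the job in at about 18.5 s: the seal lug stands in the grey press's jaw, about 0.1° off the measured jaw direction, and the cradle is let go and still (a drift of about 0.6° in its last 3 s). The verdict was not reported back.

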